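# Seat the pressure roller in the graft mesher

## Task

Take the white pressure roller out of the green rinse rack and put it back in the black graft mesher: lower both axle ends into the two open slots together and press down, past the sprung catches, until both ends bottom evenly, finishing with a firm push of 15 to 20 N on the bottomed roller (more than 30 N on the mesher would hurt its bearings). Then let go and leave the roller seated; do not disturb the other instruments or the rack.

Things in the scene. Friction and masses are not known exactly. Their poses are not given: they have to be found in the camera images.
- mesher: graft mesher, fixed: black frame 110 x 150 mm, hand wheel on its +y side. Origin: centre of its underside, on the table; z up. Two uprights along its y axis (at y = +-49 mm, 10 mm thick, 50 mm wide, 107 mm high), each with a vertical slot at x = 0 open at the top. A dark drum, 20 mm diameter, lies between them, top at 52 mm. Outside each (y = +-61 mm) a brass shoe makes the slot's bottom
- roller: pressure roller: white drum 30 mm diameter, 70 mm long, blue bands, on a steel axle of 8 mm diameter with rounded ends, 144 mm over all, about 0.25 kg; the same either way round. Origin at its centre; y along the axle. Starts lying in the rack
- end_a (a point): point on the roller's axle, 61 mm from its centre along +y (where the shoe carries it)
- end_b (a point): point on the roller's axle, 61 mm from its centre along -y
- slot_left (a point): centre of the slot mouth of the mesher's +y upright, at the upright's top, 107 mm above the table. Slot 10.4 mm wide, its mouth rounded out to 30 mm over the top 10 mm. The slot's bottom is a hard brass shoe; both shoes are at one height, set by a screw differently every time and not measured: the bottomed axle's centre is 70 to 82 mm above the mesher's origin
- slot_right (a point): the same for the -y upright. In each brass shoe two sprung catches meet the axle about 17 mm above the bottom. Weight alone does not push it past: pressing both ends past takes 6 to 12 N; then the resistance drops, the last 12 mm are free, and the bottom is hard. Past the catches, the axle stays down when let go
- rack: green rinse rack, fixed to the table, base 90 x 130 mm and 8 mm thick; origin at the centre of its underside, z up. Two posts at y = +52 and -52 mm carry the axle in open notches 14 mm wide, 14 mm deep: axle centre 60 mm above the table, along the rack's y
- forceps: bystander: steel forceps 140 mm long, 26 mm wide, 8 mm high, flat on the table; origin at the middle of its underside
- cup: bystander: clear cup, 60 mm wide, 45 mm high; origin under its centre
- gauge: bystander: steel sizing ring, 48 mm wide, 12 mm high; origin under its centre
- driver: bystander: screwdriver with a brown handle, lying; origin on its underside
- mallet: bystander: black-handled mallet, lying; origin on its underside
- bowl: bystander: steel bowl, 124 mm wide, 45 mm high; origin under its centre
- tamp: bystander: upright steel tamp, 36 mm foot, 100 mm high; origin under its centre
Not all that is in view belongs to the job. There is more than one size of the rack; the job needs the largest.

How it is judged:
On the way, in this order (a step that is already met when the one before it is completed fails the run):
1. the roller is lifted clear of the rack in the fingers (height (world z) of roller above 0.1 m and contact force between roller and the fingers above 1 N and contact force between roller and rack below 0.1 N), for 0.1 s.
2. both axle ends are bottomed, level, and pressed: more than 14 N (weight included) between roller and mesher for 0.2 s (z of end_a in the frame of mesher between 0.066 and 0.084 m and z of end_b in the frame of mesher between 0.066 and 0.084 m and x of end_a in the frame of mesher between -0.004 and 0.004 m and x of end_b in the frame of mesher between -0.004 and 0.004 m and y of roller in the frame of mesher between -0.012 and 0.012 m and angle between roller's own y axis and vertical between 1.5458 and 1.5958 rad and contact force between roller and mesher above 14 N), for 0.2 s.
At the end, for the whole second after the job is handed in: The roller rests in the mesher, past the catches: both axle ends 66 to 84 mm above the mesher's underside and within 4 mm of the slots' middle, the axle level within 1.4 degrees, the drum centred between the uprights within 12 mm, at rest and released (z of end_a in the frame of mesher between 0.066 and 0.084 m and z of end_b in the frame of mesher between 0.066 and 0.084 m and x of end_a in the frame of mesher between -0.004 and 0.004 m and x of end_b in the frame of mesher between -0.004 and 0.004 m and y of roller in the frame of mesher between -0.012 and 0.012 m and angle between roller's own y axis and vertical between 1.5458 and 1.5958 rad and linear speed of roller below 0.01 m/s and contact force between roller and the fingers below 0.05 N and contact force between roller and mesher above 0.5 N); the robot touches nothing.
It fails at once if more than 32 N between the mesher and anything else (contact force between mesher and anything else above 32 N).
It fails at once if more than 40 N on the rack (contact force between rack and anything else above 40 N).
It fails at once if another instrument moved by more than 20 mm (distance of any of forceps, cup, gauge, driver, mallet, bowl, tamp from where it was at the start of the episode above 0.02 m).
It also fails if it takes over 48 s, if anything falls off the work surface, if the arm or the gripper's body presses on something with over 40 N, if the wrist force passes 120 N, or if a joint passes its speed limit or range.

## Robot

A 7-joint arm with a two-finger parallel gripper is mounted at the origin on the work surface. World frame = base frame: x ahead of the robot, y to its left, z up, the work surface at z = 0. Lengths are in m, angles in rad, forces in N, time in s.
With the tool pointing down it reaches from about 0.4 to 0.85 m from the base axis. Payload 10.4 kg.
Tool frame: the origin (TCP) lies midway between the tips of the shut fingers; the grasp point (between the pads) lies 19 mm behind it; z points along the fingers, x is the direction in which the jaws open and shut, and the axes are right-handed (so a half turn about z gives the same grasp; the last joint's range is limited). The gripper opens to 85 mm and grips with 20 to 120 N. Pads are 22 mm wide; open, the fingers measure 114 mm over their backs; the gripper's body (76 mm by 85 mm) begins 54 mm behind the grasp point. The pads swing forward as they close: fully open they stand 13 mm farther back than shut.
Start: joints at [-1.186, 0.332, -0.065, 1.46, 0.022, 1.35, -0.088], TCP at [0.248, 0.574, 0.231] pointing down, gripper open.
Joint ranges: [-2.6, 2.6], [-0.5, 2.12], [-1.47, 1.34], [0.16, 2.42], [-1.27, 4.41], [0.06, 2.06], [-2.6, 2.6]. Speed limits (rad/s): [2.22, 2.22, 2.79, 2.79, 3.14, 3.14, 3.14].

## Interface

Orientations are given as a unit quaternion [x, y, z, w].
In Python, from workcell import monitor, eyes, ticket, models gives the robot as it stands.
- The arm moves only by the tool servo_tool, never from a script. Its argument "motion" is a list of rows, each a list of 7 numbers: the opening, from 0 (shut) to 1 (fully open), then the shift along the tool's x, y, z in m, then the turn, a rotation vector about the tool's x, y, z in degrees. In form: [[fingers, tx, ty, tz, rx, ry, rz], ...]. A call has 1 to 20 rows; each row is the pose to reach, as a shift and turn from the pose commanded when the call began, along the tool's axes at that moment; what a row does not reach only later rows make up. A row lasts 1/8 s, in which the tool goes at most 62.5 mm and 10.7 degrees, less where a joint would pass 70% of its speed; a pose out of reach is approached as far as the arm can. A call with a gripper value outside its range is refused whole. The fingers move at their own pace and stop on an object; "grip_force" is the grip in N (left out, the last holds). Time passes only in rows, so rows that repeat a pose let the fingers close. It gives the time, the measured TCP pose, the force and the opening at its end, in the units of the state.
- monitor.get_obs(): the state, without advancing time (a new reading comes with each control period).
- eyes.camera(name): name is "scene" or "top" or "wrist"; returns (picture, depth): 400x640x3 uint8, blue, green, red; 400x640 float32, m along the optical axis (not along the pixel's ray), 0 where there is no reading.
- eyes.camera_info(name): a dict with "intrinsics" (3x3 intrinsics, pixels), "extrinsics" (4x4, takes a point from world to camera coordinates); the wrist camera has in their place "tool_from_camera" (4x4, takes a point from camera to tool coordinates, whose origin is the TCP and whose axes are the tool frame's). Camera axes: x right, y down, z forward; pixel columns grow to the right and rows downward; lengths in m; the calibration is good to about 2 mm. A picture is of the moment at which its call begins: read the wrist's pose just before it. camera_info takes no time and is no camera call.
- ticket.hand_in(): hands the job in, once; it reports no verdict.
Trained networks look in the newest picture that a camera, given by its name, has taken for a name from the list of things; names that differ only in an ending like _2 or _b are one class to them, and where a whole thing is asked for, a point or a joint stands for the part that bears it (a point fixed in the world has none). Each returns a list of dicts, best first, with "confidence" (0 to 1); they miss things now and then, are a little off and sometimes report something else, mostly with a low value. They report only what shows in the picture. A call takes as long as a camera call. They do not tell look-alikes from the thing itself.
- models.boxes_of(camera, thing): "point" ([x, y, z] in m, in the coordinates of the camera as it stood for that picture, good to about 4 mm: the middle of the surface that is visible of it).
The state is a dict: "clock": time; "joint_pos": joint angles; "joint_velocities": joint speeds; "tau": joint torques, N m; "position": TCP position; "ee_rot": TCP orientation; "ft_force": force on the tool from outside, world axes, zero at the start; "torque": the same for the moment, N m; "grip_width": opening from 0.0 (shut) to 1.0 (fully open).
Only numpy, scipy, OpenCV 4.12 (cv2) and the standard library are available. Lean on these libraries where they do the work, as an engineer would, in place of code of your own. Each camera call takes 0.05 s, during which the arm holds its last target. There are 200 camera calls.

## Working session

There is one attempt and no reset: what is moved stays moved. The work goes in short steps, Python scripts to look and compute and a tool call to move; the robot and the scene stay as the last step left them, time stands still between calls to the robot, and variables do not carry over. Pictures are saved under pics/ and viewed, about 8 in all and at most 12, crops included, and the job is handed in when it is done.

Besides the shell and the picture viewer there is one more tool, called after "Request:" as a command line: name --pt "numbers of a row" for each row, then --argument value for the rest. servo_tool: Moves the arm, as the interface text tells. Its arguments: {"type":"object","properties":{"motion":{"type":"array"},"grip_force":{"type":"number"}},"required":["motion"]}

```bash
mkdir -p pics; cat > h.py <<'E'
import numpy as np, cv2
from scipy.spatial.transform import Rotation as R
from workcell import monitor, eyes, ticket, models
np.set_printoptions(precision=4,suppress=True)
def cam(n):
    o=monitor.get_obs(); p,d=eyes.camera(n); i=eyes.camera_info(n); K=np.array(i["intrinsics"])
    if n=="wrist":
        T=np.eye(4);T[:3,:3]=R.from_quat(o["ee_rot"]).as_matrix();T[:3,3]=o["position"];T=T@np.array(i["tool_from_camera"])
    else: T=np.linalg.inv(np.array(i["extrinsics"]))
    return p,d,K,T
def cloud(d,K,T):
    v,u=np.mgrid[:d.shape[0],:d.shape[1]]
    P=np.stack([(u-K[0,2])/K[0,0]*d,(v-K[1,2])/K[1,1]*d,d],-1)
    return P@T[:3,:3].T+T[:3,3]
def pix(X,K,T):
    c=(np.asarray(X)-T[:3,3])@T[:3,:3]; return (K@c/c[2])[:2]
E
cat > a.py <<'E'
from h import *
o=monitor.get_obs(); print({k:np.round(v,3) for k,v in o.items()})
for n in ["scene","top"]:
    p,d,K,T=cam(n); cv2.imwrite(f"pics/{n}0.png",p); print(n,T[:3,3])
    np.savez(n+"0.npz",p=p,d=d,K=K,T=T)
    for t in ["roller","rack","mesher"]:
        for r in models.boxes_of(n,t)[:4]:
            x=np.array(r["point"]); w=T[:3,:3]@x+T[:3,3]; print(t,round(r["confidence"],2),w,pix(w,K,T).astype(int))
E
python3 a.py
```

```text
{'clock': np.float64(0.0), 'joint_pos': array([-1.186,  0.333, -0.065,  1.461,  0.022,  1.35 , -0.089]), 'joint_velocities': array([-0.   ,  0.   , -0.001, -0.001,  0.   ,  0.001,  0.002]), 'tau': array([ -0.   , -62.543,   0.049, -39.162,   0.016,   0.01 ,   0.   ]), 'position': array([0.248, 0.573, 0.231]), 'ee_rot': array([ 0.836,  0.549, -0.001,  0.   ]), 'ft_force': array([ 0.219, -0.929,  0.391]), 'torque': array([-0.014, -0.004,  0.013]), 'grip_width': np.float64(1.001)}
scene [ 1.1277 -0.5716  0.6453]
roller 0.71 [ 0.5281 -0.1628  0.0705] [252 232]
roller 0.32 [ 0.4782 -0.4185  0.0283] [133 294]
rack 0.92 [ 0.3651 -0.2631  0.0065] [178 240]
rack 0.72 [ 0.3674 -0.0878  0.0078] [239 211]
mesher 0.95 [0.5038 0.1484 0.0408] [341 187]
top [ 0.4343 -0.013   1.1104]
roller 0.83 [ 0.5207 -0.1594  0.075 ] [381 223]
rack 0.86 [ 0.3683 -0.0915  0.0057] [352 282]
rack 0.69 [ 0.3658 -0.2598  0.0057] [416 284]
rack 0.68 [ 0.5209 -0.1542  0.0115] [376 225]
rack 0.46 [ 0.5212 -0.1615  0.0757] [382 223]
mesher 0.84 [0.4927 0.1633 0.0328] [257 233]
```

View pics/scene0.png

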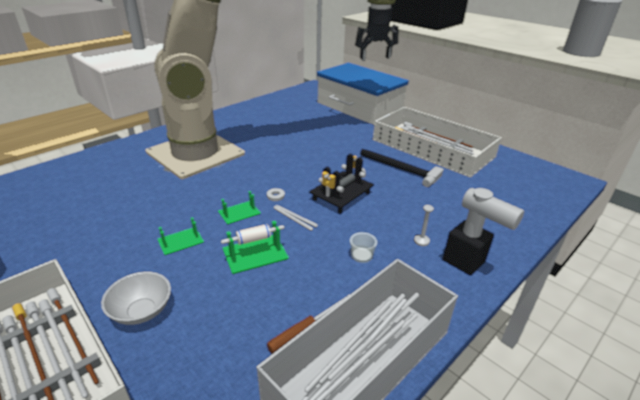

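View pics/top0.png

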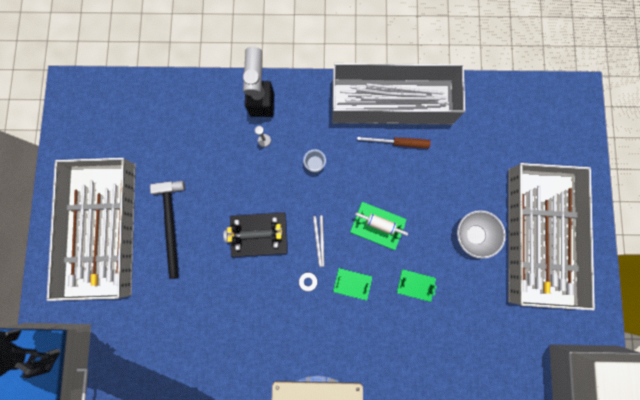

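The top view shows three green racks, at about (378,225), (352,284) and (417,285). The one at (378,225) is the largest and holds the white roller. The mesher is at (257,234) with its wheel at its left end. I'll measure the axes and confirm in a crop.

```bash
cat > b.py <<'E'
from h import *
for n in ["top","scene"]:
    z=np.load(n+"0.npz"); p,d,K,T=[z[k] for k in "pdKT"]; C=cloud(d,K,T); ok=d>0
    print(n,"K",K[0,0],"table z",np.median(C[ok&(abs(C[...,2])<.02)][:,2]))
    hsv=cv2.cvtColor(p,cv2.COLOR_BGR2HSV)
    near=ok&(np.hypot(C[...,0]-.522,C[...,1]+.16)<.1)
    m=near&(C[...,2]>.045)&(hsv[...,1]<90); P=C[m]
    (c,s,a)=cv2.minAreaRect(P[:,:2].astype(np.float32)); print("roller rect",np.round(c,4),np.round(s,4),a,"zmax",np.percentile(P[:,2],[50,95]))
    x=P[:,:2]-P[:,:2].mean(0); w,v=np.linalg.eigh(x.T@x); print("axis deg",np.degrees(np.arctan2(v[1,1],v[0,1])),"mean",P.mean(0),m.sum())
    g=ok&(hsv[...,0]>45)&(hsv[...,0]<75)&(hsv[...,1]>150)
    for cx in [(.522,-.16),(.368,-.09),(.366,-.26)]:
        G=C[g&(np.hypot(C[...,0]-cx[0],C[...,1]-cx[1])<.09)&(C[...,2]<.02)]
        r=cv2.minAreaRect(G[:,:2].astype(np.float32)); print("rack",np.round(r[0],4),np.round(r[1],4),r[2])
    mm=ok&(np.hypot(C[...,0]-.495,C[...,1]-.155)<.13)&(hsv[...,2]<70)&(C[...,2]>.003)&(C[...,2]<.03)
    r=cv2.minAreaRect(C[mm][:,:2].astype(np.float32)); print("mesher",np.round(r[0],4),np.round(r[1],4),r[2],mm.sum(),np.median(C[mm][:,2]))
    U=C[ok&(np.hypot(C[...,0]-.495,C[...,1]-.155)<.13)&(C[...,2]>.09)]
    print("uprights",len(U)); 
    for s in (U[:,1]>.155),(U[:,1]<.155): print(U[s].mean(0),U[s].min(0),U[s].max(0))
z=np.load("top0.npz");p=z["p"];q=np.hstack([cv2.resize(p[185:305,330:445],(390,400),interpolation=2),cv2.resize(p[195:275,215:295],(400,400),interpolation=2)])
cv2.imwrite("pics/crop1.png",q)
E
python3 b.py
```

```text
top K 407.6274547176309 table z 0.0013155125689490177
roller rect [ 0.5226 -0.1599] [0.1403 0.0292] 68.5311279296875 zmax [0.072  0.0775]
axis deg 69.02876966652302 mean [ 0.5217 -0.1591  0.0706] 392
rack [ 0.5217 -0.158 ] [0.1279 0.0874] 68.98843383789062
rack [ 0.365  -0.0902] [0.0902 0.0628] 77.24588012695312
rack [ 0.365  -0.2586] [0.0911 0.0619] 77.14886474609375
mesher [0.4903 0.1623] [0.1056 0.1444] 4.551332473754883 421 0.028856831123705184
uprights 278
[0.4881 0.2146 0.1008] [0.4644 0.204  0.09  ] [0.5121 0.2299 0.1103]
[0.4971 0.1074 0.1004] [0.4712 0.0942 0.0903] [0.5213 0.1195 0.1126]
scene K 420.75402865409706 table z 0.0014660266512870335
roller rect [ 0.5236 -0.1602] [0.1406 0.0291] 69.43209838867188 zmax [0.0679 0.0761]
axis deg 68.1597384066261 mean [ 0.5264 -0.1638  0.0672] 544
rack [ 0.5223 -0.1588] [0.1274 0.0899] 68.55904388427734
rack [ 0.3666 -0.0909] [0.0895 0.0648] 78.66510009765625
rack [ 0.3667 -0.2586] [0.0885 0.0619] 77.1549301147461
mesher [0.4962 0.1606] [0.1021 0.1462] 3.7488913536071777 226 0.02781996052998431
uprights 279
[0.4894 0.2107 0.0994] [0.4644 0.2025 0.0901] [0.5141 0.2292 0.1103]
[0.4977 0.108  0.0991] [0.4698 0.0933 0.0901] [0.5208 0.1202 0.1093]
```

View pics/crop1.png

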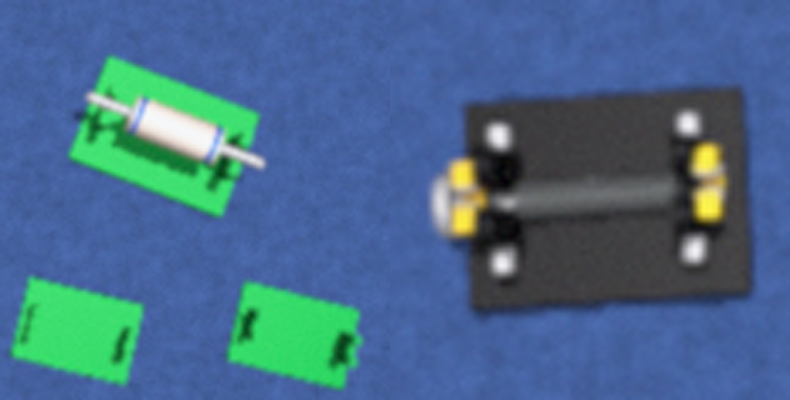

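The crop confirms it: the largest rack is upper left and carries the white roller with its blue bands. The two smaller racks are empty decoys. On the right, the mesher's slots lie along about y, with its wheel on the +y side. On my way over I'll look at the mesher with the wrist camera.

Request:
servo_tool --pt "1 -0.04 0.04 -0.01 0 0 8" --pt "1 -0.31 0.33 -0.1 0 0 62" --pt "1 -0.31 0.33 -0.1 0 0 62" --pt "1 -0.31 0.33 -0.1 0 0 62" --pt "1 -0.31 0.33 -0.1 0 0 62" --pt "1 -0.31 0.33 -0.1 0 0 62" --pt "1 -0.31 0.33 -0.1 0 0 62" --pt "1 -0.31 0.33 -0.1 0 0 62" --pt "1 -0.31 0.33 -0.1 0 0 62" --pt "1 -0.31 0.33 -0.1 0 0 62" --pt "1 -0.31 0.33 -0.1 0 0 62" --pt "1 -0.31 0.33 -0.1 0 0 62"

```text
clock: 1.9
position: [0.4275, 0.159, 0.3311]
ee_rot: [0.999, 0.041, -0.0, 0.0]
ft_force: [-0.5, 0.3, 1.1]
grip_width: 1.003
```

```bash
cat > c.py <<'E'
from h import *
import sys
o=monitor.get_obs(); print(o["clock"],o["position"],o["ee_rot"],o["joint_pos"],o["ft_force"])
print(np.array(eyes.camera_info("wrist")["tool_from_camera"]))
p,d,K,T=cam("wrist"); n=sys.argv[1]; cv2.imwrite(f"pics/{n}.png",p); np.savez(n+".npz",p=p,d=d,K=K,T=T); print("cam at",T[:3,3],"K",K[0,0])
E
python3 c.py wm
```

```text
1.9 [0.4275 0.159  0.3311] [ 0.9992  0.0412 -0.0002  0.0001] [-0.8068 -0.1024  0.3245  1.7282  0.0327  1.511  -0.4035] [-0.5289  0.3274  1.1326]
[[ 1.     -0.0008 -0.0001 -0.0011]
 [ 0.0008  0.9454  0.3258 -0.0838]
 [-0.0002 -0.3258  0.9454 -0.1408]
 [ 0.      0.      0.      1.    ]]
cam at [0.4196 0.2425 0.4719] K 352.10887077183895
```

View pics/wm.png

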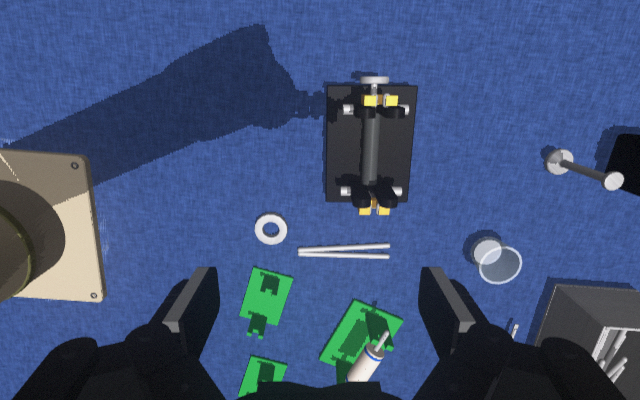

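```bash
cat > e.py <<'E'
from h import *
z=np.load("wm.npz"); p,d,K,T=[z[k] for k in "pdKT"]; C=cloud(d,K,T); ok=d>0
near=ok&(np.hypot(C[...,0]-.4925,C[...,1]-.16)<.1)
U=C[near&(C[...,2]>.1)]; print(len(U),"z",np.percentile(U[:,2],[5,50,95]))
for s in (U[:,1]>.155),(U[:,1]<.155):
    Q=U[s]; print(Q.mean(0),Q.min(0),Q.max(0)); 
th=np.radians(4.7); e=np.array([np.cos(th),np.sin(th)]); f=np.array([-e[1],e[0]])
# black base plate rectangle
g=near|(ok&(np.hypot(C[...,0]-.4925,C[...,1]-.16)<.13)); v=cv2.cvtColor(p,cv2.COLOR_BGR2HSV)[...,2]
for lo,hi in [(.004,.03)]:
    m=g&(C[...,2]>lo)&(C[...,2]<hi)&(v<75); r=cv2.minAreaRect(C[m][:,:2].astype(np.float32)); print("base",r,m.sum(),np.median(C[m][:,2]))
# profile across upright tops
for s in (U[:,1]>.155),(U[:,1]<.155):
    Q=U[s]; x=(Q[:,:2]-[.4925,.16])@e; y=(Q[:,:2]-[.4925,.16])@f
    print("y",np.percentile(y,[2,50,98]),np.histogram(x,np.arange(-.032,.033,.004)))
E
python3 e.py
```

```text
18225 z [0.3488 0.3971 0.4115]
[0.4645 0.1731 0.3885] [0.3932 0.155  0.1   ] [0.5101 0.2175 0.4144]
[0.483  0.1312 0.2159] [0.4692 0.1068 0.1   ] [0.518  0.155  0.3739]
base ((0.49041131138801575, 0.16313514113426208), (0.11006718873977661, 0.14866621792316437), 4.7097039222717285) 6385 0.028379259894491193
y [0.0008 0.0156 0.0226] (array([ 668,  587, 3081, 1345, 1058, 1152, 1496, 1416,  998,  724,   62,
         38,   34,   15,    0,    0]), array([-0.032, -0.028, -0.024, -0.02 , -0.016, -0.012, -0.008, -0.004,
        0.   ,  0.004,  0.008,  0.012,  0.016,  0.02 ,  0.024,  0.028,
        0.032]))
y [-0.051  -0.0416 -0.0033] (array([  0,  22, 271,  34,  37,  20,   0,   0,   4,  35,  37,  36,  29,
        10,   0,   0]), array([-0.032, -0.028, -0.024, -0.02 , -0.016, -0.012, -0.008, -0.004,
        0.   ,  0.004,  0.008,  0.012,  0.016,  0.02 ,  0.024,  0.028,
        0.032]))
```

The wrist view shows the mesher at (370,145), the forceps at (345,250) and the gauge at (270,229). I'll refine the uprights with the fingers filtered out, then move over the roller.

```bash
cat > f.py <<'E'
from h import *
c0=np.array([.4904,.1631]); th=np.radians(4.7); e=np.array([np.cos(th),np.sin(th)]); f=np.array([-e[1],e[0]])
for n in ["wm","top0","scene0"]:
    z=np.load(n+".npz"); p,d,K,T=[z[k] for k in "pdKT"]; C=cloud(d,K,T)
    x=(C[...,:2]-c0)@e; y=(C[...,:2]-c0)@f
    for s in (1,-1):
        m=(d>0)&(abs(x)<.04)&(abs(y-s*.052)<.022)&(C[...,2]>.1)&(C[...,2]<.113)
        X=x[m]; print(n,s,m.sum(),"x pct",np.percentile(X,[1,99]),"mid",np.percentile(X,[1,99]).mean(),"y",np.percentile(y[m],[2,50,98]),"gap",X[X<0.003].max() if (X<.003).any() else None, np.sort(X)[np.argmax(np.diff(np.sort(X)))],np.diff(np.sort(X)).max())
    v=cv2.cvtColor(p,cv2.COLOR_BGR2HSV); m=(d>0)&(abs(x)<.03)&(abs(y)<.09)&(C[...,2]>.06)&(v[...,0]>18)&(v[...,0]<35)&(v[...,1]>120)
    for s in (1,-1):
        q=m&(s*y>0); X=x[q]; print("  brass",s,q.sum(),np.percentile(X,[2,50,98]),np.percentile(y[q],[2,98]),np.percentile(C[q][:,2],[5,95]))
E
python3 f.py
```

```text
wm 1 343 x pct [-0.0236  0.0234] mid -7.999647055462016e-05 y [0.0438 0.0486 0.053 ] gap -0.006808735086106612 -0.006808735086106612 0.012410142720650604
wm -1 301 x pct [-0.0243  0.0227] mid -0.0008232667557035809 y [-0.0544 -0.0488 -0.0443] gap -0.00657838421829213 -0.00657838421829213 0.012186128927212792
  brass 1 244 [-0.0171  0.0042  0.017 ] [0.0561 0.0654] [0.0747 0.0958]
  brass -1 154 [-0.0177  0.0002  0.0155] [-0.0649 -0.0537] [0.0725 0.1047]
top0 1 72 x pct [-0.0222  0.0248] mid 0.0013141200554590109 y [0.0424 0.0474 0.0535] gap -0.004045957980836014 -0.004045957980836014 0.011448124282080996
top0 -1 66 x pct [-0.0213  0.0261] mid 0.00238603994597404 y [-0.0558 -0.0512 -0.046 ] gap -0.003732397340626873 -0.003732397340626873 0.01171544703126914
  brass 1 51 [-0.0149 -0.0005  0.0174] [0.0503 0.0631] [0.0728 0.1075]
  brass -1 65 [-0.017   0.0017  0.0185] [-0.0675 -0.055 ] [0.0726 0.1012]
scene0 1 54 x pct [-0.0209  0.0248] mid 0.0019722132779478214 y [0.0409 0.0458 0.0557] gap -0.003923989123785617 -0.003923989123785617 0.011846090626966736
scene0 -1 65 x pct [-0.0222  0.0259] mid 0.0018562407044970027 y [-0.0563 -0.0523 -0.0447] gap -0.004181862246571396 -0.004181862246571396 0.011108472609006208
  brass 1 17 [-0.0066  0.0041  0.0109] [0.0421 0.0581] [0.0714 0.0977]
  brass -1 138 [-0.014   0.0111  0.0199] [-0.0691 -0.0517] [0.0677 0.098 ]
```

Request:
servo_tool --pt "1 0.01 0.04 0.01 0 0 4" --pt "1 0.068 0.326 0.13 0 0 26" --pt "1 0.068 0.326 0.13 0 0 26" --pt "1 0.068 0.326 0.13 0 0 26" --pt "1 0.068 0.326 0.13 0 0 26" --pt "1 0.068 0.326 0.13 0 0 26" --pt "1 0.068 0.326 0.13 0 0 26" --pt "1 0.068 0.326 0.13 0 0 26" --pt "1 0.068 0.326 0.13 0 0 26"

```text
clock: 3.08
position: [0.5224, -0.1594, 0.2018]
ee_rot: [0.983, -0.184, 0.0, -0.001]
ft_force: [0.6, -0.3, 0.8]
grip_width: 0.997
```

```bash
python3 c.py wr; cat > g.py <<'E'
from h import *
z=np.load("wr.npz"); p,d,K,T=[z[k] for k in "pdKT"]; C=cloud(d,K,T); ok=d>0
hsv=cv2.cvtColor(p,cv2.COLOR_BGR2HSV)
m=ok&(np.hypot(C[...,0]-.522,C[...,1]+.16)<.09)&(C[...,2]>.045)&(C[...,2]<.085)&(hsv[...,1]<90)
P=C[m]; print(m.sum(),cv2.minAreaRect(P[:,:2].astype(np.float32)),np.percentile(P[:,2],99))
b=ok&(np.hypot(C[...,0]-.522,C[...,1]+.16)<.06)&(C[...,2]>.055)&(C[...,2]<.085)&(hsv[...,0]>100)&(hsv[...,1]>90)
print("bands",[(C[b&s].mean(0)) for s in (C[...,1]>-.16,C[...,1]<=-.16)])
a=np.radians(69); u=np.array([np.cos(a),np.sin(a)]); w=np.array([-u[1],u[0]])
for c in [np.array([.5225,-.16])]:
    s=(P[:,:2]-c)@u; t=(P[:,:2]-c)@w
    for lo,hi in [(-.08,-.045),(-.03,-.01),(-.01,.01),(.01,.03),(.045,.08)]:
        k=(s>lo)&(s<hi); print(lo,hi,k.sum(),np.percentile(t[k],[2,50,98]) if k.sum() else "", np.percentile(P[k][:,2],95) if k.sum() else "")
    print("ends",s.min(),s.max())
E
python3 g.py
```

```text
3.075 [ 0.5224 -0.1594  0.2018] [ 0.9829 -0.1842  0.0004 -0.0006] [-0.4109  0.1994  0.7117  1.7458 -0.1382  1.2462 -0.0353] [ 0.6045 -0.2706  0.7612]
[[ 1.     -0.0009  0.0002 -0.001 ]
 [ 0.0008  0.9455  0.3257 -0.0834]
 [-0.0005 -0.3257  0.9455 -0.1408]
 [ 0.      0.      0.      1.    ]]
cam at [ 0.5516 -0.0815  0.3427] K 352.10887077183895
3462 ((0.5202236175537109, -0.15887749195098877), (0.14269644021987915, 0.029668787494301796), 68.61882019042969) 0.0740151001411142
bands [array([ 0.5313, -0.1309,  0.0706]), array([ 0.5094, -0.187 ,  0.0704])]
-0.08 -0.045 228 [-0.0008  0.0027  0.0063] 0.06292995015053944
-0.03 -0.01 701 [-0.012   0.0025  0.0168] 0.07363972006657699
-0.01 0.01 832 [-0.0117  0.0023  0.0164] 0.07357351423927982
0.01 0.03 810 [-0.0115  0.0023  0.0168] 0.07347322247015044
0.045 0.08 341 [-0.0011  0.0027  0.006 ] 0.06298792875164272
ends -0.0711275954403226 0.0715832052863583
```

View pics/wr.png

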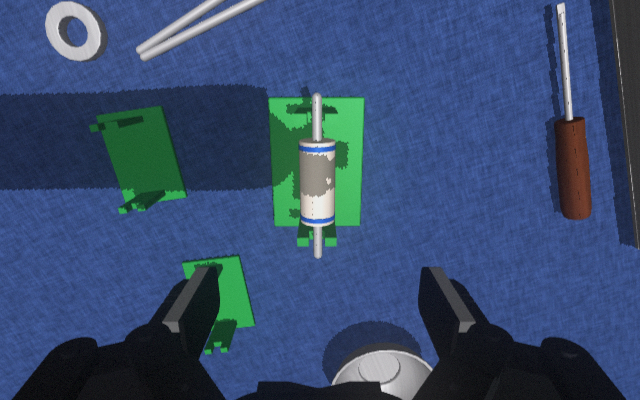

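The wrist view shows the roller at (317,180), lined up with the jaws. The driver, bowl and forceps are all clear. Next I descend and grasp.

Request:
servo_tool --pt "1 -0.002 0 0.05 0 0 0" --pt "1 -0.002 0 0.09 0 0 0" --pt "1 -0.002 0 0.12 0 0 0" --pt "1 -0.002 0 0.14 0 0 0" --pt "1 -0.002 0 0.155 0 0 0" --pt "1 -0.002 0 0.162 0 0 0" --pt "1 -0.002 0 0.162 0 0 0" --pt "0.5 -0.002 0 0.162 0 0 0" --pt "0.3 -0.002 0 0.162 0 0 0" --pt "0.2 -0.002 0 0.162 0 0 0" --pt "0.1 -0.002 0 0.162 0 0 0" --pt "0 -0.002 0 0.162 0 0 0" --pt "0 -0.002 0 0.162 0 0 0" --pt "0 -0.002 0 0.162 0 0 0" --pt "0 -0.002 0 0.162 0 0 0" --grip_force 40

```text
clock: 5.0
position: [0.5204, -0.1604, 0.0396]
ee_rot: [0.983, -0.185, 0.0, -0.0]
ft_force: [-2.4, 1.1, 5.9]
grip_width: 0.338
```

Request:
servo_tool --pt "0 0 0 0 0 0 0" --pt "0 0 0 -0.01 0 0 0" --pt "0 0 0 -0.03 0 0 0" --pt "0 0 0 -0.06 0 0 0" --pt "0 0 0 -0.1 0 0 0" --pt "0 0 0 -0.14 0 0 0" --pt "0 0 0 -0.16 0 0 0" --pt "0 0 0 -0.16 0 0 0" --pt "0 0 0 -0.16 0 0 0" --grip_force 90

```text
clock: 6.12
position: [0.5195, -0.1602, 0.1982]
ee_rot: [0.983, -0.185, -0.001, -0.0]
ft_force: [-0.2, 1.1, -1.6]
grip_width: 0.328
```

```bash
python3 c.py wh; cat > k.py <<'E'
from h import *
import sys
n=sys.argv[1]; z=np.load(n+".npz"); p,d,K,T=[z[k] for k in "pdKT"]; Tt=np.array(eyes.camera_info("wrist")["tool_from_camera"])
C=cloud(d,K,Tt); hsv=cv2.cvtColor(p,cv2.COLOR_BGR2HSV)  # tool frame
# steel axle + drum points near tool frame
m=(d>0)&(abs(C[...,0])<.02)&(abs(C[...,1])<.09)&(C[...,2]>-.045)&(C[...,2]<.0)
P=C[m]; 
for lo in np.arange(-.08,.08,.01):
    k=(P[:,1]>=lo)&(P[:,1]<lo+.01)
    if k.sum()>5: print(round(lo,3),k.sum(),"x",np.percentile(P[k][:,0],[3,50,97]),"ztop",np.percentile(P[k][:,2],3))
print("y range",P[:,1].min(),P[:,1].max())
print(eyes.camera_info("wrist")["intrinsics"][0])
E
python3 k.py wh
```

```text
6.125 [ 0.5195 -0.1602  0.1982] [ 0.9827 -0.1853 -0.0008 -0.    ] [-0.4194  0.199   0.7223  1.7556 -0.1385  1.2404 -0.0344] [-0.2048  1.124  -1.6334]
[[ 1.     -0.0009  0.0002 -0.0009]
 [ 0.0008  0.9455  0.3257 -0.0834]
 [-0.0005 -0.3257  0.9455 -0.1408]
 [ 0.      0.      0.      1.    ]]
cam at [ 0.5492 -0.0822  0.339 ] K 352.10887077183895
-0.08 198 x [-0.0045 -0.0011  0.0023] ztop -0.02264017430566088
-0.07 681 x [-0.0048 -0.0011  0.0026] ztop -0.022862839564787477
-0.06 649 x [-0.005  -0.0011  0.0027] ztop -0.023025354033257273
-0.05 580 x [-0.0048 -0.0011  0.0025] ztop -0.022969942922818856
-0.04 2991 x [-0.0143 -0.0011  0.0121] ztop -0.03354522937091119
-0.03 1894 x [-0.0143 -0.0011  0.0122] ztop -0.0334869993325872
-0.02 3069 x [-0.0193  0.0003  0.0189] ztop -0.043475022000407246
-0.01 2570 x [-0.0174 -0.0004  0.0171] ztop -0.04073713612461187
-0.0 2045 x [-0.0165 -0.0012  0.0145] ztop -0.04175232193922795
0.01 1500 x [-0.0149 -0.0008  0.0129] ztop -0.03539904303286184
0.02 1449 x [-0.0145 -0.0008  0.0124] ztop -0.033684018604379085
0.03 334 x [-0.0138 -0.0008  0.0117] ztop -0.03341386636192351
0.04 12 x [-0.0042 -0.001   0.0022] ztop -0.023361023178218122
y range -0.07325559931144807 0.04829066685467384
[352.1089   0.     318.588 ]
```

View pics/wh.png

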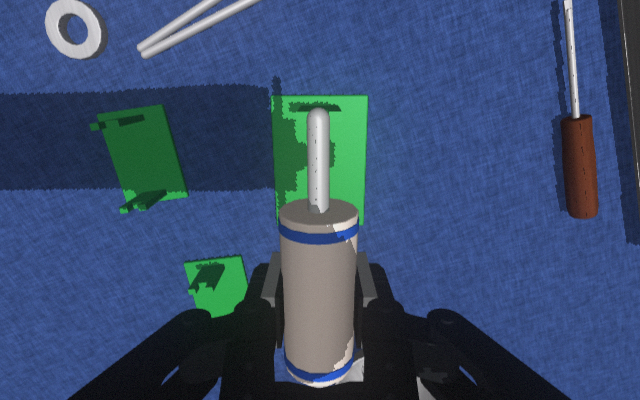

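The roller is held level and centred: the axle end is at (318,110), the drum is between the pads, and the rack below is empty. Next I carry it over the mesher.

Request:
servo_tool --pt "0 -0.02 -0.035 0 0 0 -3" --pt "0 -0.143 -0.289 0 0 0 -26" --pt "0 -0.143 -0.289 0 0 0 -26" --pt "0 -0.143 -0.289 0 0 0 -26" --pt "0 -0.143 -0.289 0 0 0 -26" --pt "0 -0.143 -0.289 0 0 0 -26" --pt "0 -0.143 -0.289 0 0 0 -26" --pt "0 -0.143 -0.289 0 0 0 -26" --pt "0 -0.143 -0.289 0.03 0 0 -26" --pt "0 -0.143 -0.289 0.05 0 0 -26" --pt "0 -0.143 -0.289 0.05 0 0 -26" --pt "0 -0.143 -0.289 0.05 0 0 -26"

```text
clock: 7.68
position: [0.4928, 0.1602, 0.1501]
ee_rot: [0.999, 0.04, 0.0, -0.0]
ft_force: [0.2, -0.5, -1.9]
grip_width: 0.329
```

```bash
python3 c.py wx; python3 k.py wx | tail -2; cat > l.py <<'E'
from h import *
z=np.load("wx.npz"); p,d,K,T=[z[k] for k in "pdKT"]; Tt=np.array(eyes.camera_info("wrist")["tool_from_camera"])
C=cloud(d,K,Tt); C[...,2]
o=monitor.get_obs(); W=cloud(d,K,T)
m=(d>0)&(abs(C[...,0])<.04)&(C[...,1]<-.035)&(C[...,1]>-.062)&(W[...,2]>.098)&(W[...,2]<.112)
P=C[m]; x=P[:,0]; s=np.sort(x[abs(x)<.02]); g=np.argmax(np.diff(s)); print("upright x",np.percentile(x,[1,99]),np.percentile(x,[1,99]).mean(),"gap",s[g],s[g+1],"y",np.percentile(P[:,1],[2,50,98]),m.sum())
a=(d>0)&(abs(C[...,0])<.02)&(C[...,1]<-.04)&(abs(C[...,2]+.019)<.008); print("axle x",np.percentile(C[a][:,0],[2,50,98]),C[a][:,1].min())
E
python3 l.py
python3 - <<'E'
from h import *
p,d,K,T=cam("scene"); c=pix([.491,.16,.12],K,T).astype(int); print(c)
cv2.imwrite("pics/s2.png",cv2.resize(p[c[1]-60:c[1]+50,c[0]-70:c[0]+70],None,fx=5,fy=5,interpolation=2)[:600,:800])
w=cv2.imread("pics/wx.png"); cv2.imwrite("pics/wx2.png",np.hstack([w[0:400,170:470],cv2.resize(cv2.imread("pics/s2.png"),(500,400))]))
E
```

```text
7.675 [0.4928 0.1602 0.1501] [ 0.9992  0.0397  0.0004 -0.0001] [-0.7926  0.1606  0.429   1.8672 -0.0737  1.1284 -0.2575] [ 0.1531 -0.4649 -1.8667]
[[ 1.     -0.0008 -0.0001 -0.0011]
 [ 0.0008  0.9454  0.3258 -0.0838]
 [-0.0002 -0.3258  0.9454 -0.1408]
 [ 0.      0.      0.      1.    ]]
cam at [0.485  0.2436 0.2909] K 352.10887077183895
y range -0.07366836628454501 0.047277166686147884
[352.1089   0.     318.588 ]
upright x [-0.0264  0.0218] -0.002301422478288474 gap -0.00790259339349578 0.005017480320154873 y [-0.057  -0.0523 -0.047 ] 1341
axle x [-0.0052 -0.0013  0.0023] -0.07366836628454501
[342 158]
```

View pics/wx2.png

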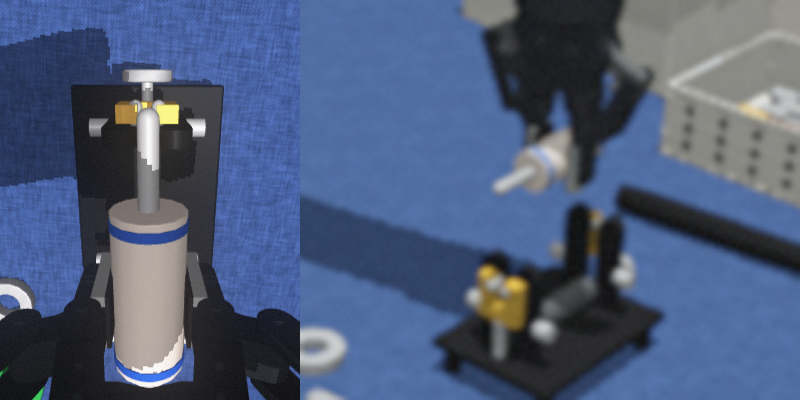

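The wrist view shows the axle end over the slot in the +y brass shoe. It is about 1 mm off in x and 1.5 mm off in y. I'll correct this and lower into the mouths.

Request:
servo_tool --pt "0 -0.0007 -0.0015 0.015 0 0 0" --pt "0 -0.0007 -0.0015 0.03 0 0 0" --pt "0 -0.0007 -0.0015 0.045 0 0 0" --pt "0 -0.0007 -0.0015 0.055 0 0 0" --pt "0 -0.0007 -0.0015 0.062 0 0 0" --pt "0 -0.0007 -0.0015 0.065 0 0 0" --pt "0 -0.0007 -0.0015 0.065 0 0 0" --pt "0 -0.0007 -0.0015 0.065 0 0 0"

```text
clock: 8.78
position: [0.4917, 0.1624, 0.0847]
ee_rot: [0.999, 0.04, 0.0, -0.0]
ft_force: [-0.4, 0.1, -2.0]
grip_width: 0.327
```

Request:
servo_tool --pt "0 0 0 0.001 0 0 0" --pt "0 0 0 0.002 0 0 0" --pt "0 0 0 0.003 0 0 0" --pt "0 0 0 0.004 0 0 0" --pt "0 0 0 0.004 0 0 0"

```text
clock: 9.4
position: [0.4914, 0.1623, 0.0802]
ee_rot: [0.999, 0.04, -0.0, 0.0]
ft_force: [-1.3, -0.3, -1.3]
grip_width: 0.325
```

Request:
servo_tool --pt "0 0 0 0.001 0 0 0" --pt "0 0 0 0.002 0 0 0" --pt "0 0 0 0.003 0 0 0" --pt "0 0 0 0.004 0 0 0" --pt "0 0 0 0.004 0 0 0"

```text
clock: 10.02
position: [0.4913, 0.1623, 0.0762]
ee_rot: [0.999, 0.04, -0.0, -0.0]
ft_force: [-0.6, -0.1, -1.7]
grip_width: 0.328
```

Request:
servo_tool --pt "0 0 0 0.001 0 0 0" --pt "0 0 0 0.002 0 0 0" --pt "0 0 0 0.003 0 0 0" --pt "0 0 0 0.004 0 0 0" --pt "0 0 0 0.004 0 0 0"

```text
clock: 10.65
position: [0.4916, 0.1625, 0.0726]
ee_rot: [0.999, 0.04, 0.0, -0.0]
ft_force: [-1.1, 0.0, 2.7]
grip_width: 0.327
```

Request:
servo_tool --pt "0 0 0 0.0005 0 0 0" --pt "0 0 0 0.001 0 0 0" --pt "0 0 0 0.0015 0 0 0" --pt "0 0 0 0.002 0 0 0" --pt "0 0 0 0.002 0 0 0"

```text
clock: 11.28
position: [0.4912, 0.1622, 0.07]
ee_rot: [0.999, 0.04, -0.0, 0.0]
ft_force: [1.0, 0.6, -1.9]
grip_width: 0.327
```

Request:
servo_tool --pt "0 0 0 0.001 0 0 0" --pt "0 0 0 0.002 0 0 0" --pt "0 0 0 0.003 0 0 0" --pt "0 0 0 0.004 0 0 0" --pt "0 0 0 0.005 0 0 0" --pt "0 0 0 0.005 0 0 0"

```text
clock: 12.02
position: [0.4912, 0.1622, 0.0652]
ee_rot: [0.999, 0.04, -0.0, 0.0]
ft_force: [0.6, -0.4, -3.3]
grip_width: 0.325
```

Request:
servo_tool --pt "0 0 0 0.001 0 0 0" --pt "0 0 0 0.002 0 0 0" --pt "0 0 0 0.003 0 0 0" --pt "0 0 0 0.004 0 0 0" --pt "0 0 0 0.004 0 0 0"

```text
clock: 12.65
position: [0.4914, 0.1623, 0.0612]
ee_rot: [0.999, 0.04, -0.0, -0.0]
ft_force: [-0.1, -0.3, -3.2]
grip_width: 0.327
```

Request:
servo_tool --pt "0 0 0 0.0005 0 0 0" --pt "0 0 0 0.001 0 0 0" --pt "0 0 0 0.0015 0 0 0" --pt "0 0 0 0.002 0 0 0" --pt "0 0 0 0.002 0 0 0"

```text
clock: 13.28
position: [0.4914, 0.1623, 0.0593]
ee_rot: [0.999, 0.04, -0.0, -0.0]
ft_force: [-0.1, -0.3, -1.9]
grip_width: 0.326
```

Request:
servo_tool --pt "0 0 0 0.0005 0 0 0" --pt "0 0 0 0.001 0 0 0" --pt "0 0 0 0.001 0 0 0"

```text
clock: 13.65
position: [0.4914, 0.1623, 0.0583]
ee_rot: [0.999, 0.04, -0.0, -0.0]
ft_force: [-0.5, 0.1, -1.5]
grip_width: 0.326
```

Request:
servo_tool --pt "0 0 0 0.0005 0 0 0" --pt "0 0 0 0.001 0 0 0" --pt "0 0 0 0.001 0 0 0"

```text
clock: 14.02
position: [0.4915, 0.1623, 0.0578]
ee_rot: [0.999, 0.04, 0.0, -0.0]
ft_force: [-1.9, -1.2, 5.5]
grip_width: 0.326
```

Request:
servo_tool --pt "0 0 0 0.0002 0 0 0" --pt "0 0 0 0.0004 0 0 0" --pt "0 0 0 0.0004 0 0 0"

```text
clock: 14.4
position: [0.4915, 0.1624, 0.0577]
ee_rot: [0.999, 0.04, 0.0, -0.0]
ft_force: [-4.1, -1.3, 10.1]
grip_width: 0.318
```

```bash
python3 -c "
from h import *
o=monitor.get_obs(); print(o['ft_force'],o['torque'],o['position'],o['ee_rot'])"
```

```text
[-4.1476 -1.3314 10.0699] [-0.3369  0.9727 -0.0519] [0.4915 0.1624 0.0577] [ 0.9992  0.0404  0.0001 -0.0003]
```

Request:
servo_tool --pt "0 -0.0003 0 0 0 0 0" --pt "0 -0.0006 0 0 0 0 0" --pt "0 -0.0006 0 0.0002 0 0 0" --pt "0 -0.0006 0 0.0002 0 0 0"

```text
clock: 14.9
position: [0.4915, 0.1624, 0.0577]
ee_rot: [0.999, 0.04, 0.001, -0.0]
ft_force: [-2.9, -0.6, 9.6]
grip_width: 0.324
```

Request:
servo_tool --pt "0 -0.0002 0 0.0002 0 0 0" --pt "0 -0.0002 0 0.0003 0 0 0" --pt "0 -0.0002 0 0.0003 0 0 0"

```text
clock: 15.28
position: [0.4915, 0.1624, 0.0577]
ee_rot: [0.999, 0.04, 0.001, -0.001]
ft_force: [-3.8, -0.8, 12.0]
grip_width: 0.324
```

Request:
servo_tool --pt "0 0 0 0.0002 0 0 0" --pt "0 0 0 0.0004 0 0 0" --pt "0 0 0 0.0004 0 0 0" --pt "0 0 0 0.0004 0 0 0" --pt "0 0 0 0.0004 0 0 0"

```text
clock: 15.9
position: [0.4916, 0.1624, 0.0576]
ee_rot: [0.999, 0.04, 0.001, -0.001]
ft_force: [-5.2, -3.1, 16.6]
grip_width: 0.323
```

```bash
python3 c.py wp|head -1; python3 k.py wp|head -5; python3 -c "
from h import *
print(monitor.get_obs()['torque'])"
```

```text
15.9 [0.4916 0.1624 0.0576] [ 0.9992  0.0402  0.0009 -0.0006] [-0.7695  0.2815  0.4109  1.9521 -0.1393  0.933  -0.2096] [-5.1778 -3.0873 16.5931]
-0.08 227 x [-0.0046 -0.0013  0.0019] ztop -0.02285269827517069
-0.07 3869 x [-0.0173 -0.0013  0.0152] ztop -0.037488746236848655
-0.06 3422 x [-0.0181 -0.0002  0.0185] ztop -0.04449984427682004
-0.05 1125 x [-0.0093 -0.0013  0.0071] ztop -0.044812945448998734
-0.04 2459 x [-0.0138 -0.0013  0.0111] ztop -0.033696197413498816
[-0.57    1.0698 -0.0287]
```

Request:
servo_tool --pt "0 0 0 0 0 0 0" --pt "0 0 0 0 0 0 0" --pt "0 0 0 0 0 0 0" --pt "0 0 0 -0.0005 0 0 0" --pt "0 0 0 -0.001 0 0 0" --pt "0 0 0 -0.001 0 0 0"

```text
clock: 16.7
position: [0.4915, 0.1623, 0.0578]
ee_rot: [0.999, 0.04, 0.001, -0.0]
ft_force: [-1.2, -1.2, 6.8]
grip_width: 0.326
```

Request:
servo_tool --pt "0 0 0 -0.0005 0 0 0" --pt "0.4 0 0 -0.0005 0 0 0" --pt "0.5 0 0 -0.0005 0 0 0" --pt "0.6 0 0 -0.0005 0 0 0" --pt "0.7 0 0 -0.0005 0 0 0" --pt "0.7 0 0 -0.0005 0 0 0" --pt "0.7 0 0 -0.0005 0 0 0" --pt "0.7 0 0 -0.02 0 0 0" --pt "0.7 0 0 -0.05 0 0 0" --pt "0.7 0 0 -0.09 0 0 0" --pt "0.7 0 0 -0.13 0 0 0" --pt "0.7 -0.02 0 -0.17 0 0 0" --pt "0.7 -0.05 0 -0.2 0 0 0" --pt "0.7 -0.05 0 -0.2 0 0 0" --pt "0.7 -0.05 0 -0.2 0 0 0" --grip_force 40

```text
clock: 18.58
position: [0.4408, 0.1581, 0.2566]
ee_rot: [0.999, 0.04, -0.0, -0.0]
ft_force: [1.3, 0.3, -0.1]
grip_width: 0.7
```

```bash
python3 c.py we; cat > q.py <<'E'
from h import *
c0=np.array([.4911,.1631]); th=np.radians(4.7); e=np.array([np.cos(th),np.sin(th)]); f=np.array([-e[1],e[0]])
S=cam("scene"); c=pix([.491,.16,.06],S[2],S[3]).astype(int)
for n,(p,d,K,T) in {"wrist":[np.load("we.npz")[k] for k in "pdKT"],"top":cam("top"),"scene":S}.items():
    C=cloud(d,K,T); x=(C[...,:2]-c0)@e; y=(C[...,:2]-c0)@f; s=cv2.cvtColor(p,cv2.COLOR_BGR2HSV)[...,1]
    for lo,hi,t in [(-.033,-.02,"drum-"),(.02,.033,"drum+"),(-.074,-.067,"tip-"),(.067,.074,"tip+")]:
        m=(d>0)&(y>lo)&(y<hi)&(abs(x)<.02)&(C[...,2]>.062)&(C[...,2]<.11)&(s<90)
        if m.sum()>3: print(n,t,m.sum(),"x",x[m].mean().round(4),"ztop",np.percentile(C[m][:,2],95).round(4))
w=cv2.imread("pics/we.png"); q=cv2.resize(S[0][c[1]-45:c[1]+45,c[0]-50:c[0]+50],(440,400),interpolation=2)
cv2.imwrite("pics/end.png",np.hstack([w[:,150:500],q]))
E
python3 q.py
```

```text
18.575 [0.4408 0.1581 0.2566] [ 0.9992  0.0405 -0.     -0.0001] [-0.8539 -0.0518  0.4014  1.8365  0.0205  1.3528 -0.3765] [ 1.255   0.294  -0.1393]
[[ 1.     -0.0008 -0.0001 -0.0011]
 [ 0.0008  0.9454  0.3258 -0.0838]
 [-0.0002 -0.3258  0.9454 -0.1408]
 [ 0.      0.      0.      1.    ]]
cam at [0.433  0.2416 0.3974] K 352.10887077183895
wrist drum- 290 x -0.0033 ztop 0.0917
wrist drum+ 340 x -0.0034 ztop 0.0914
wrist tip- 11 x 0.0005 ztop 0.0857
wrist tip+ 63 x -0.0018 ztop 0.0899
top drum- 49 x -0.0001 ztop 0.0946
top drum+ 19 x 0.0052 ztop 0.0936
top tip- 11 x 0.0011 ztop 0.0941
scene drum- 25 x 0.0074 ztop 0.0949
scene drum+ 40 x 0.0077 ztop 0.0946
scene tip- 17 x 0.0001 ztop 0.0931
```

View pics/end.png

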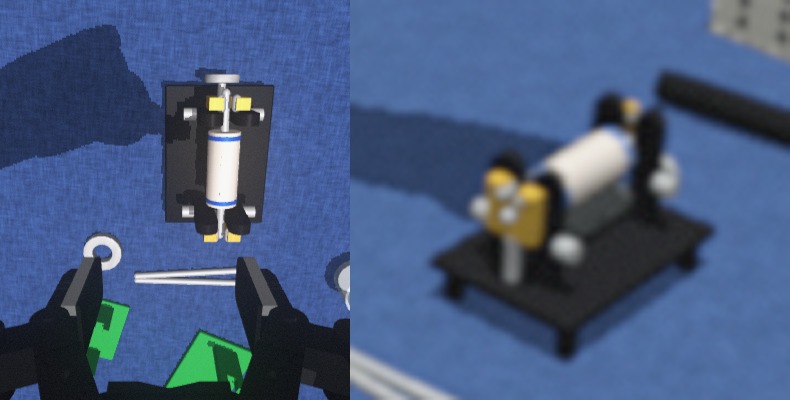

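The roller sits in both slots and is released. The drum tops at its two ends agree within about 1 mm, and the axle is about 77 mm up. The robot is clear, so I'm handing in.

```bash
python3 -c "
from h import *
print(ticket.hand_in())"
```

```text
the job is handed in; nothing more can be done
None
```

The roller is back in the mesher, seated past the catches and released, and I handed the job in at about 18.7 s of the 48 s allowed. The hand-in gives no verdict, so the result rests on my own checks.

**What I did:** I took the roller from the largest of the three racks, carried it level to the mesher and lowered both ends in together. The catches resisted with about 5 N at the one reading I caught, with the axle near 92 mm. Then the force dropped, and the axle bottomed hard at about 77 mm.

**Final push:** The wrist sensor read 16.6 N, which is about 18–19 N on the mesher with the roller's weight added. I held it for about 0.5 s; the highest reading I saw was that 16.6 N, though I only read the force at the end of each move.

**Last checks:**
- **Level:** The tops of the drum's two ends agree within 0.3 mm in the wrist and scene cameras, and within 1 mm in the top camera.
- **Clear of the robot:** The gripper was open and about 0.2 m above the mesher, with no force on it.
- **Other instruments:** The final picture shows the forceps, gauge and nearby racks apparently undisturbed. I did not measure their positions or look again at the rest.

**What disagreed:**
- **Side force:** There was up to about 5 N sideways while pressing. My small sideways correction only partly relieved it, so the axle was probably against one side of its slot.
- **Camera offset:** The wrist and fixed cameras differed by about 2 mm throughout. I mostly relied on the wrist camera, which sees the roller and slots together.
- **Sideways centring:** The last readings of the drum's position across the slots were too scattered to confirm it. That rests on the axle being inside the 10.4 mm slots.

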